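# Hold a heating block against its sprung sensor shoe for clamping

### The job

Fit the wide-bore heating block (the one with six large holes, not its neighbour with the narrow ones) into the bay of the dry-block heater: lower it flat onto the bay floor, long side front to back, without pushing the sprung sensor shoe yet. Then slide it back square against the shoe and press steadily with about 10 N, so that the shoe gives some 8 mm, half its travel, never down to its end stop. Finish while still holding the block pressed like this, so that a colleague can wind in the clamp screw, and leave everything else standing where it is.

Things in the scene. Friction and masses are not known exactly. Their poses are not given: they have to be found in the camera images.
- heater: Dry-block heater, fixed: white housing, aluminium deck, 224 (x) x 150 (y) x 72 mm high. Origin: centre of its underside; +x to its back (shoe side), -x to the sloped console, +y left, z up. The bay is a pocket in the deck, open upward: floor at z = 58 mm, deck at 72 mm, 58 mm wide (y -29 to +29), from x = -40 mm to the sensor shoe's face at x = +62 mm.
- bay_seat (a point): Point on the bay floor, at x = +11, y = 0, z = 58 mm of the heater; axes as the heater's. Lower the centre of the block's underside here: 5 mm free before and behind it, 2 mm either side.
- bay_guides (a point): Middle of the bay at the height of the tops of its four black lead-in guides (heater x = +12, y = 0, z = 79 mm). They stand at the ends of the bay's long sides (x = -36 to -14 and +44 to +60 mm), bevelled 45 degrees inward, 7 mm above the deck, out to 42 mm either side; between them is room for the fingers.
- clamp_screw (a point): Centre of the clamp screw's tip (heater x = -42.5, z = 84 mm): a horizontal knurled screw, wound back, in a bracket 34 mm wide at x = -54 to -42 mm, top 93 mm above the worktop. Fixed; the colleague's, not to be turned.
- sensor_shoe: Sprung shoe at the back of the bay: upright aluminium plate 46 mm wide, 8 thick, 3 to 32 mm above the bay floor, copper pad in front. Slides 0 to 16 mm along the heater's +x; spring 1.2 N per mm, no preload (8.3 mm = 10 N). Behind it a fixed bridge, top at z = 94 mm. Origin: on its front face, centre line, bay floor height; at rest heater x = +62, z = 58 mm. Axes as the heater's.
- wide_block: The block to fit, loose on the worktop: plain aluminium, 92 (its x) x 54 (its y) x 40 mm high, 0.3 to 0.55 kg, six large blind bores 18.5 mm wide in two rows of three. Origin: centre of its underside, z up. Half a turn makes no difference. Grasp it across the 54 mm, mid-length; in the bay it stands 26 mm above the deck, so keep the fingertips 16 mm or more above its underside.
- narrow_block: The other heating block, left alone: same outside size and metal, with twelve narrow bores, 10.5 mm wide. Origin: centre of its underside.
- timer: Bystander: white bench timer 64 x 66 x 20 mm. Origin: centre of its underside. Just behind it stands a tall fixed analyser, its front at about x = 0.63 m from y = -0.03 to 0.18 m: keep the arm and gripper nearer than that when crossing over the worktop.
- dropper_red: Bystander: small white dropper bottle with a red cap, 23 mm wide, 68 mm tall, standing. Origin: centre of its underside.
- dropper_black: Bystander: small white dropper bottle with a black cap, 23 mm wide, 64 mm tall, standing. Origin: centre of its underside.
- stain_bottle: Bystander: round stain bottle with a white cap, 38 mm wide, 88 mm tall, standing. Origin: centre of its underside.
- slide_box: Bystander: closed flat blue box 94 x 170 x 34 mm. Origin: centre of its underside.

How it is judged:
By the outcome, as a careful person would: the job done as asked, in the order asked, and still so for the second after the job is handed in, while the arm keeps its last pose, push and grip.
It also fails if it takes over 58 s, if anything falls off the work surface, if the arm or the gripper's body presses on something with over 40 N, if the wrist force passes 120 N, or if a joint passes its speed limit or range.

### The arm

A 7-joint arm with a two-finger parallel gripper is mounted at the origin on a cart in front of the work surface, level with it; the furniture and walls round the work are solid. World frame = base frame: x ahead of the robot, y to its left, z up, the work surface at z = 0. Lengths are in m, angles in rad, forces in N, time in s.
With the tool pointing down it reaches from about 0.4 to 0.9 m from the base axis. Payload 5.5 kg.
Tool frame: the origin (TCP) lies between the finger pads; the fingertips stand r.nose_length ahead of it and the grasp point (between the pads) lies 11 mm behind it (r.nose_length is the distance from the TCP to the fingertips, in m); z points along the fingers, y is the line along which they close (so a half turn about z gives the same grasp; the last joint's range is limited). The gripper opens to 85 mm and grips with 20 to 120 N. Pads are 22 mm wide; open, the fingers measure 114 mm over their backs; the gripper's body (76 mm by 85 mm) begins 54 mm behind the grasp point. The pads swing forward as they close: fully open they stand 13 mm farther back than shut.
Start: joints at [1.435, 0.501, -0.427, 1.55, 0.221, 1.138, -0.21], TCP at [0.252, -0.599, 0.239] pointing down, gripper open.
Joint ranges: [-2.88, 2.88], [-0.31, 2.03], [-1.54, 1.56], [0.2, 2.42], [-1.41, 4.55], [0.19, 2.02], [-2.57, 2.57]. Speed limits (rad/s): [2.57, 2.57, 3.14, 3.14, 3.14, 3.14, 3.14].

### API

Orientations are given as a unit quaternion [x, y, z, w].
In Python, from station import r, vision, job gives the robot as it stands. The module is installed in compiled form; this text tells all that it offers.
- The arm moves only by the tool step_arm, never from a script. Its argument "series" is a list that holds one entry, the list of rows, each a list of 4 numbers: the shift along the tool's x, y, z in units of 40 mm (1.0 is 40 mm), then the turn about the tool's z in units of 6 degrees (1.0 is 6 degrees). A call has 1 to 20 rows; each row shifts and turns the commanded pose from where the row before left it, along the tool's axes as they then stand; what a row does not reach is not made up. A row lasts 1/10 s, in which the tool goes at most 50 mm and 8.59 degrees, less where a joint would pass 70% of its speed; a pose out of reach is approached as far as the arm can. A call is refused whole if a number of a shift passes 1 or a number of a turn 1, either way. A call with a gripper value outside its range is refused whole. "claw" is the opening, from -1 (shut) to 1 (fully open), set as the call begins (left out, the last holds). The fingers move at their own pace and stop on an object; the grip force is fixed at half the most. Time passes only in rows, so rows that do not move let the fingers close. It gives the time, the measured TCP pose, the force, the opening and the grip force at its end, in the units of the state.
- r.state(): the state, without advancing time (a new reading comes with each control period).
- vision.grab_frame(name): name is "scene" or "top" or "wrist"; returns a dict with "img" (420x560x3 uint8, blue, green, red), "K" (3x3 intrinsics, pixels), "T" (4x4, takes a point from camera to world coordinates). Camera axes: x right, y up, looking along -z (the intrinsics and any distortion apply to the point x, -y, -z); pixel columns grow to the right and rows downward; lengths in m; the calibration is good to about 2 mm. A picture is of the moment at which its call begins. There is no depth.
- job.hand_in(): hands the job in; it is judged then, once.
The state is a dict: "time": time; "qpos": joint angles; "joint_velocities": joint speeds; "effort": joint torques, N m; "eef_pos": TCP position; "orientation": TCP orientation; "force": force on the tool from outside, world axes, zero at the start; "torque": the same for the moment, N m; "opening": opening from 0.0 (shut) to 1.0 (fully open); "grasp_force": force on a finger pad.
Only numpy, scipy, OpenCV 4.12 (cv2) and the standard library are available. Lean on these libraries where they do the work, as an engineer would, in place of code of your own. Each camera call takes 0.05 s, during which the arm holds its last target. There are 200 camera calls.

## Working session

There is one attempt and no reset: what is moved stays moved. The work goes in short steps, Python scripts to look and compute and a tool call to move; the robot and the scene stay as the last step left them, time stands still between calls to the robot, and variables do not carry over. Pictures are saved under pics/ and viewed, at most 10 in all, crops included, and the job is handed in when it is done.

Besides the shell and the picture viewer there is one more tool, called after "Request:" as name([rows], argument=value, ...), one row to a line, values as JSON. step_arm: Moves the arm, as the interface text tells. Its arguments: {"type":"object","properties":{"series":{"type":"array","items":{"type":"array","items":{"type":"array","items":{"type":"number"}}}},"claw":{"type":"number"}},"required":["series"]}

```bash
mkdir -p pics; python3 - <<'E'
from station import r, vision, job
import cv2,numpy as np
np.set_printoptions(precision=4,suppress=True)
for n in("scene","top"):
    f=vision.grab_frame(n); cv2.imwrite(f"pics/{n}0.png",f["img"]); print(n,f["K"],f["T"],[k for k in f])
print(r.state(), r.nose_length)
E
```

```text
scene [[450.7244   0.     282.8849]
 [  0.     450.7244 215.8443]
 [  0.       0.       1.    ]] [[-0.7373  0.351  -0.5772 -0.2559]
 [-0.6754 -0.4029  0.6176  0.8387]
 [-0.0158  0.8452  0.5342  0.7537]
 [ 0.      0.      0.      1.    ]] ['img', 'K', 'T']
top [[389.2713   0.     286.3858]
 [  0.     389.2713 210.2299]
 [  0.       0.       1.    ]] [[-0.0257  0.9931 -0.1147  0.3399]
 [-0.9997 -0.0258  0.0006  0.0255]
 [-0.0024  0.1147  0.9934  1.2378]
 [ 0.      0.      0.      1.    ]] ['img', 'K', 'T']
{'time': 0.1, 'qpos': array([ 1.4352,  0.5018, -0.4268,  1.5514,  0.2208,  1.1383, -0.2103]), 'joint_velocities': array([ 0.0022, -0.0014, -0.0005, -0.0035,  0.0015, -0.0021, -0.0008]), 'effort': array([ -0.0112, -57.0806,  -5.8386, -28.1749,   0.0105,   0.0055,
         0.    ]), 'eef_pos': array([ 0.2521, -0.5984,  0.2383]), 'orientation': array([ 0.9802,  0.1981, -0.0002, -0.0009]), 'force': array([-0.3124, -0.1807,  0.031 ]), 'torque': array([-0.0516, -0.0046, -0.0074]), 'grasp_force': 0.0, 'opening': 1.0016657234335127} 0.008
```

View pics/scene0.png

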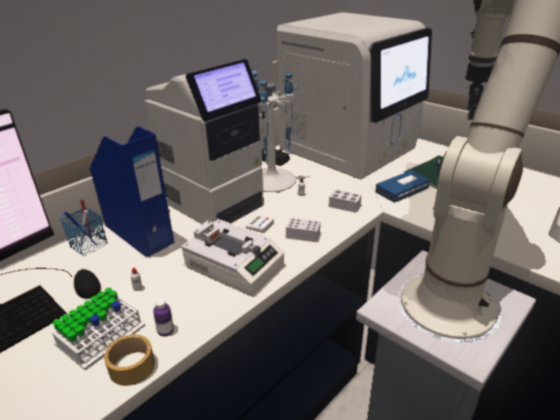

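View pics/top0.png

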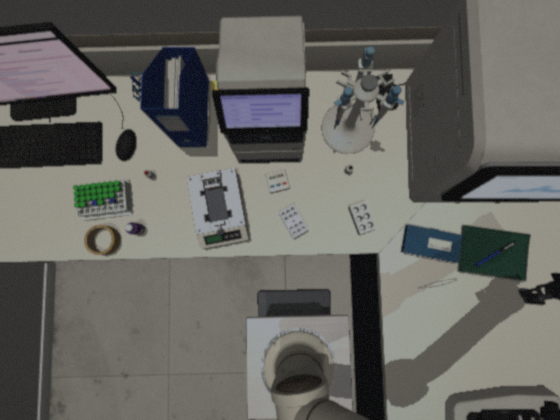

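The scene view shows the heater at about (233,253), with one block at (303,229) and another at (345,200). In the top view the heater is at (217,207), the narrow-hole block at (293,221), and the wide-bore block, with six holes, at (361,217). I'll zoom in next.

```bash
cat > h.py <<'E'
import cv2,numpy as np
np.set_printoptions(precision=4,suppress=True)
def ray(f,uv):
    K,T=f["K"],f["T"]; d=np.linalg.inv(K)@[uv[0],uv[1],1]; d=T[:3,:3]@(d*[1,-1,-1]); return T[:3,3],d/np.linalg.norm(d)
def onz(f,uv,z):
    o,d=ray(f,uv); return o+d*(z-o[2])/d[2]
def tri(fs,uvs):
    A=0;b=0
    for f,uv in zip(fs,uvs):
        o,d=ray(f,uv);P=np.eye(3)-np.outer(d,d);A=A+P;b=b+P@o
    return np.linalg.solve(A,b)
def proj(f,p):
    T=f["T"];c=T[:3,:3].T@(np.array(p)-T[:3,3]);q=f["K"]@(c*[1,-1,-1]);return q[:2]/q[2]
E
python3 - <<'E'
from h import *
from station import vision
import pickle
fs={n:vision.grab_frame(n) for n in("scene","top")}
pickle.dump(fs,open("f0.pkl","wb"))
t=fs["top"]["img"][155:260,180:390]; cv2.imwrite("pics/topc.png",cv2.resize(t,None,fx=3.8,fy=3.8,interpolation=cv2.INTER_CUBIC))
for uv in[(361,217),(293,221)]: print(onz(fs["top"],uv,.04))
print(onz(fs["top"],(217,207),.072))
s=fs["scene"]["img"][180:300,170:370]; cv2.imwrite("pics/scenec.png",cv2.resize(s,None,fx=4,fy=4,interpolation=cv2.INTER_CUBIC))
E
```

```text
[ 0.4513 -0.2052  0.04  ]
[0.4443 0.0052 0.04  ]
[0.4898 0.2339 0.072 ]
```

View pics/topc.png

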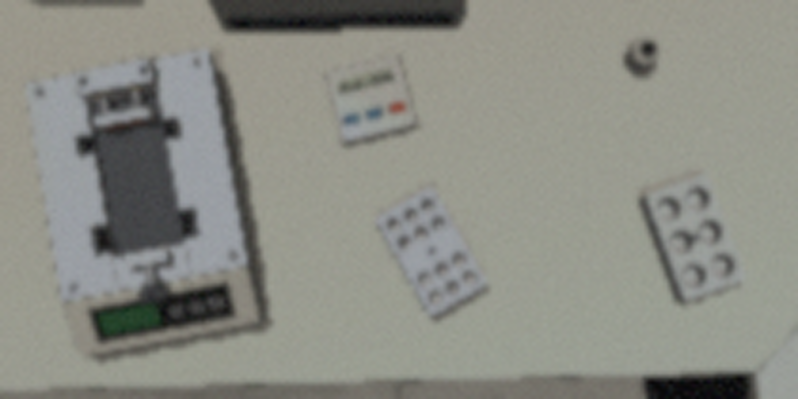

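View pics/scenec.png

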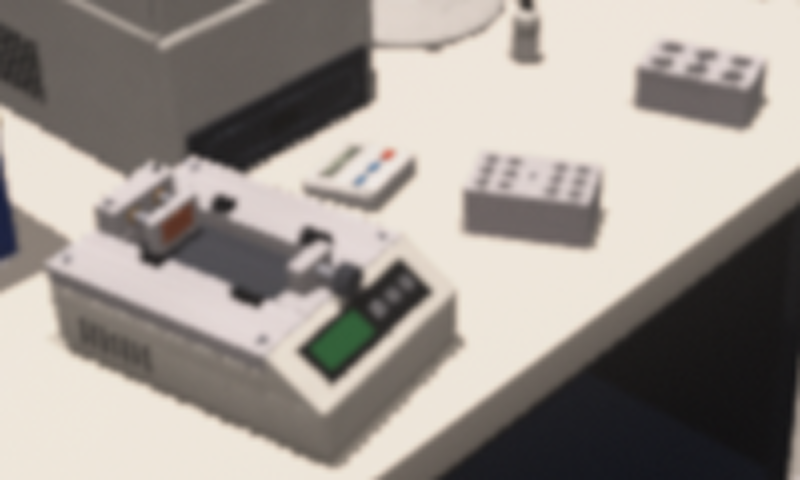

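The crops confirm it. In the top crop the wide block (six large bores) is at the right, corners about (640,190), (705,172), (742,287) and (680,303). The narrow one is in the middle. The heater's deck corners are about (30,80), (213,50), (250,262) and (65,300), with the shoe at the back (top).

```bash
cat >> h.py <<'E'
from scipy.spatial.transform import Rotation as R
def toolshift(s,p,yaw=None):
    """tool-frame shift (units 40mm) and turn (units 6deg) to bring TCP to p with tool y along heading yaw (mod pi)"""
    Q=R.from_quat(s["orientation"]).as_matrix(); d=Q.T@(np.array(p)-s["eef_pos"])/.04
    if yaw is None: return d,0
    y=Q[:,1]; e=(yaw-np.arctan2(y[1],y[0])+np.pi/2)%np.pi-np.pi/2
    return d,-np.degrees(e)/6   # tool z down: turn about it is negative world yaw
E
python3 - <<'E'
from h import *
from station import r,vision
import pickle
fs=pickle.load(open("f0.pkl","rb")); f=fs["top"]
c=lambda u:(u[0]/3.8+180,u[1]/3.8+155)
P=[onz(f,c(u),.072) for u in[(30,80),(213,50),(250,262),(65,300)]]
B=[onz(f,c(u),.04) for u in[(640,190),(705,172),(742,287),(680,303)]]
def show(n,P):
    P=np.array(P); print(n,P.mean(0),[np.linalg.norm(P[i]-P[i-1]) for i in range(4)])
    a=(P[0]+P[1]-P[2]-P[3]); print("yaw",np.degrees(np.arctan2(a[1],a[0])))
    return P.mean(0),np.arctan2(a[1],a[0])
show("deck",P); bc,by=show("block",B)
s=r.state(); w=vision.grab_frame("wrist"); Q=np.eye(4);Q[:3,:3]=R.from_quat(s["orientation"]).as_matrix();Q[:3,3]=s["eef_pos"]
print("cam in tool",np.linalg.inv(Q)@w["T"],w["K"])
print(toolshift(s,[bc[0],bc[1],.24],by+np.pi/2))
print(Q)
E
```

```text
deck [0.5104 0.2347 0.072 ] [np.float64(0.17937267685808153), np.float64(0.1484631670497334), np.float64(0.17373871541759667), np.float64(0.14855639287143407)]
yaw 9.056302190233575
block [ 0.4494 -0.2082  0.04  ] [np.float64(0.09712663156931903), np.float64(0.055381560840011224), np.float64(0.09804227826584645), np.float64(0.05209474145522834)]
yaw 15.947815543468222
cam in tool [[-0.      0.9612  0.2759  0.0691]
 [ 1.      0.     -0.0001  0.0005]
 [-0.0001  0.2759 -0.9612 -0.135 ]
 [ 0.      0.      0.      1.    ]] [[294.4505   0.     283.5285]
 [  0.     294.4505 208.3603]
 [  0.       0.       1.    ]]
(array([ 8.3329, -7.0792, -0.0248]), np.float64(1.150473975544499))
[[ 0.9215  0.3883 -0.0004  0.2522]
 [ 0.3883 -0.9215  0.0011 -0.5986]
 [ 0.0001 -0.0012 -1.      0.2386]
 [ 0.      0.      0.      1.    ]]
```

Request:
step_arm([
  [[0.833,-0.708,0,0],[0.833,-0.708,0,0],[0.833,-0.708,0,0],[0.833,-0.708,0,0],[0.833,-0.708,0,0],[0.833,-0.708,0,0],[0.833,-0.708,0,0],[0.833,-0.708,0,0],[0.833,-0.708,0,0],[0.833,-0.708,0,0],[0,0,0,0.6],[0,0,0,0.55],[0,0,0,0],[0,0,0,0]],
], claw=1)

```text
time: 1.65
eef_pos: [0.4494, -0.2087, 0.2393]
orientation: [0.99, 0.139, -0.0, 0.0]
force: [-1.2, -0.9, -0.2]
opening: 0.995
grasp_force: 0.0
```

```bash
python3 - <<'E'
from h import *
from station import r,vision
import pickle
w=vision.grab_frame("wrist"); s=r.state(); pickle.dump((w,s),open("w1.pkl","wb")); cv2.imwrite("pics/w1.png",w["img"])
print(s["eef_pos"],R.from_quat(s["orientation"]).as_matrix(),s["time"])
E
```

```text
[ 0.4494 -0.2088  0.2393] [[ 0.9613  0.2756 -0.    ]
 [ 0.2756 -0.9613 -0.0001]
 [-0.0001  0.0001 -1.    ]] 1.7
```

View pics/w1.png

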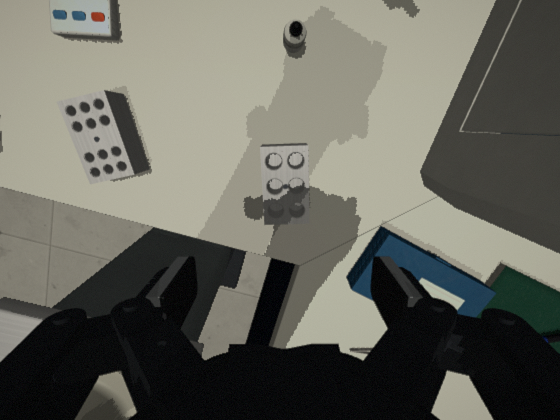

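The wrist view shows the wide block in the shade of the arm, from about (262,143) to (310,224). The black-capped dropper is at (295,35) and the narrow block at (103,135).

```bash
cat >> h.py <<'E'
def blockmask(img,x0,y0,x1,y1,t=0.9):
    c=img[y0:y1,x0:x1].astype(float); ratio=cv2.GaussianBlur((c[...,0]+3)/(c[...,2]+3),(0,0),1)
    m=(ratio>t).astype(np.uint8); m=cv2.morphologyEx(m,cv2.MORPH_CLOSE,np.ones((9,9)));m=cv2.morphologyEx(m,cv2.MORPH_OPEN,np.ones((5,5)))
    cs=cv2.findContours(m,cv2.RETR_EXTERNAL,cv2.CHAIN_APPROX_NONE)[0]; k=max(cs,key=cv2.contourArea)+[x0,y0]
    return ratio,k
E
python3 - <<'E'
from h import *
import pickle
w,s=pickle.load(open("w1.pkl","rb")); im=w["img"]
print(im[150,285],im[150,250],im[215,285],im[205,247],im[180,270],im[215,325],im[200,355])
for t in(.85,.88,.9,.93):
    ra,k=blockmask(im,225,115,350,250,t); rc=cv2.minAreaRect(k); print(t,rc); bx=cv2.boxPoints(rc)
    P=np.array([onz(w,u,.04) for u in bx]);print(P[:,:2].tolist(),P.mean(0),[np.linalg.norm(P[i]-P[i-1]) for i in range(4)])
f=pickle.load(open("f0.pkl","rb"))["top"]
for uv in[(262,143),(310,143),(310,224),(264,224)]:
    p=onz(w,uv,.04);print(p)
E
```

```text
[160 168 170] [137 152 155] [66 69 70] [67 74 75] [ 98 103 104] [ 92 102 105] [ 89 100 101]
0.85 ((287.0, 182.0), (134.0, 124.0), 90.0)
[[0.5074149502026144, -0.1268292621963021], [0.5444720134202048, -0.25587132311766375], [0.39605919995833966, -0.3085251025155745], [0.35397320783974234, -0.161923111527686]] [ 0.4505 -0.2133  0.04  ] [np.float64(0.15740376920597512), np.float64(0.13425751160044974), np.float64(0.1574762956274697), np.float64(0.15252335720872257)]
0.88 ((287.0, 182.0), (134.0, 124.0), 90.0)
[[0.5074149502026144, -0.1268292621963021], [0.5444720134202048, -0.25587132311766375], [0.39605919995833966, -0.3085251025155745], [0.35397320783974234, -0.161923111527686]] [ 0.4505 -0.2133  0.04  ] [np.float64(0.15740376920597512), np.float64(0.13425751160044974), np.float64(0.1574762956274697), np.float64(0.15252335720872257)]
0.9 ((284.5, 183.5), (81.0, 49.0), 90.0)
[[0.48919464379991057, -0.17080596466186715], [0.5042131033235275, -0.22310726268756154], [0.41349508429137516, -0.25151872343276505], [0.39727505267310054, -0.19502182078970173]] [ 0.451  -0.2101  0.04  ] [np.float64(0.09505587262722866), np.float64(0.05441488676488287), np.float64(0.09506297953879944), np.float64(0.05877915815965386)]
0.93 ((285.1644592285156, 183.77020263671875), (78.60845947265625, 46.248382568359375), 88.02507019042969)
[[0.48700263700816077, -0.1721882049615211], [0.502856916802513, -0.2211110370620551], [0.41581153779759417, -0.2515828861807651], [0.3985894544577573, -0.19890206727381107]] [ 0.4511 -0.2109  0.04  ] [np.float64(0.09236082117614025), np.float64(0.05142763545541098), np.float64(0.09222489682739357), np.float64(0.055424442579709986)]
[ 0.4898 -0.1729  0.04  ]
[ 0.5045 -0.2242  0.04  ]
[ 0.4138 -0.2527  0.04  ]
[ 0.3986 -0.1996  0.04  ]
```

Request:
step_arm([
  [[0,0,1,0],[0,0,1,0],[0,0,0,0],[0,0,0,0]],
])

```text
time: 2.1
eef_pos: [0.4492, -0.2085, 0.1594]
orientation: [0.99, 0.139, -0.001, -0.001]
force: [-0.8, -0.1, -0.2]
opening: 0.999
grasp_force: 0.0
```

```bash
python3 - <<'E'
from h import *
from station import r,vision
import pickle
w2=vision.grab_frame("wrist"); s2=r.state(); pickle.dump((w2,s2),open("w2.pkl","wb"))
w1,s1=pickle.load(open("w1.pkl","rb"))
def corners(w,box,t,n):
    ra,k=blockmask(w["img"],*box,t); k=k[:,0].astype(float)
    rc=cv2.minAreaRect(k.astype(np.float32)); bx=cv2.boxPoints(rc); L=[]
    for i in range(4):
        a,b=bx[i],bx[(i+1)%4]; d=(b-a)/np.linalg.norm(b-a); q=k-a; u=q@d; v=np.abs(q@[-d[1],d[0]]); l=np.linalg.norm(b-a)
        m=(v<4)&(u>.12*l)&(u<.88*l); x=cv2.fitLine(k[m].astype(np.float32),cv2.DIST_HUBER,0,.01,.01).ravel(); L.append(np.cross([x[2],x[3],1],[x[2]+x[0],x[3]+x[1],1]))
    C=np.array([(lambda h:h[:2]/h[2])(np.cross(L[i-1],L[i])) for i in range(4)])
    C=C[np.argsort(np.arctan2(*(C-C.mean(0)).T[::-1]))]
    P=np.array([onz(w,u,.04) for u in C]); a=P[0]+P[1]-P[2]-P[3]
    print(n,t,C.round(1).tolist(),P.mean(0),[np.linalg.norm(P[i]-P[i-1]).round(4) for i in range(4)],np.degrees(np.arctan2(a[1],a[0])))
    return C
for t in(.91,.92,.93):
    C1=corners(w1,(225,115,350,250),t,"w1"); C2=corners(w2,(205,90,365,310),t,"w2")
    print(np.array([tri([w1,w2],[a,b]) for a,b in zip(C1,C2)]))
im=w2["img"].copy(); cv2.polylines(im,[C2.astype(int)],True,(0,0,255)); cv2.imwrite("pics/w2.png",im); print(s2["eef_pos"])
E
```

```text
w1 0.91 [[259.4, 144.3], [308.0, 143.5], [308.0, 222.6], [263.9, 224.2]] [ 0.4511 -0.2105  0.04  ] [np.float64(0.0939), np.float64(0.054), np.float64(0.0927), np.float64(0.0529)] 17.682751413220494
w2 0.91 [[253.0, 149.6], [316.0, 147.7], [316.0, 249.8], [259.5, 251.5]] [ 0.4517 -0.2107  0.04  ] [np.float64(0.0941), np.float64(0.0535), np.float64(0.094), np.float64(0.053)] 17.86735940534332
[[ 0.4857 -0.1691  0.0166]
 [ 0.5029 -0.2248  0.0146]
 [ 0.4155 -0.2498  0.0416]
 [ 0.3969 -0.1999  0.0359]]
w1 0.92 [[260.5, 145.4], [308.0, 143.5], [308.0, 223.0], [264.0, 223.0]] [ 0.4511 -0.2109  0.04  ] [np.float64(0.0912), np.float64(0.0529), np.float64(0.0932), np.float64(0.0527)] 17.389603973494207
w2 0.92 [[253.8, 150.7], [316.0, 147.7], [316.0, 249.2], [260.0, 251.7]] [ 0.4517 -0.211   0.04  ] [np.float64(0.0935), np.float64(0.0529), np.float64(0.0934), np.float64(0.0525)] 17.817604628365274
[[ 0.4856 -0.1708  0.0234]
 [ 0.503  -0.2247  0.015 ]
 [ 0.4119 -0.2519  0.031 ]
 [ 0.4034 -0.1995  0.0501]]
w1 0.93 [[261.2, 145.0], [307.0, 145.0], [307.0, 221.7], [264.5, 223.4]] [ 0.451  -0.2107  0.04  ] [np.float64(0.0921), np.float64(0.051), np.float64(0.09), np.float64(0.0509)] 17.304855427238916
w2 0.93 [[254.3, 150.6], [314.7, 148.9], [316.3, 248.9], [260.4, 250.4]] [ 0.4519 -0.2109  0.04  ] [np.float64(0.0923), np.float64(0.0514), np.float64(0.0921), np.float64(0.0524)] 18.282382314170462
[[ 0.4877 -0.1723  0.0407]
 [ 0.5007 -0.2254  0.0014]
 [ 0.418  -0.2481  0.0463]
 [ 0.3976 -0.2004  0.0345]]
[ 0.4504 -0.2089  0.1606]
```

View pics/w2.png

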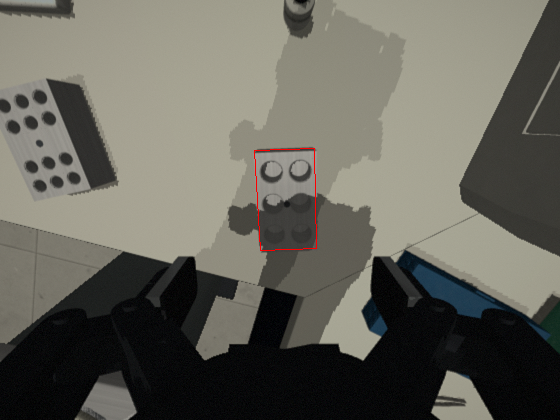

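The outline fits the wide block at (254..316, 148..251). Sizes come out at about 93 x 53 mm, and the two heights of view agree on the centre, so a 40 mm top height is right. Centre is about (0.451, -0.211), yaw about 17.8°.

```bash
python3 - <<'E'
from h import *
from station import r
s=r.state(); print(s["eef_pos"],toolshift(s,[.4508,-.211,.0265],np.radians(107.7)))
E
```

```text
[ 0.4504 -0.2089  0.1606] (array([-0.0078,  0.0518,  3.3519]), np.float64(-0.2900212767422397))
```

Request:
step_arm([
  [[0,0.05,0.6,-0.29],[0,0,0.6,0],[0,0,0.6,0],[0,0,0.6,0],[0,0,0.4,0],[0,0,0.3,0],[0,0,0.15,0],[0,0,0.1,0],[0,0,0,0],[0,0,0,0]],
])

```text
time: 3.15
eef_pos: [0.4506, -0.2108, 0.026]
orientation: [0.988, 0.154, 0.0, 0.0]
force: [0.7, 0.3, -0.9]
opening: 1.001
grasp_force: 0.0
```

Request:
step_arm([
  [[0,0,0,0],[0,0,0,0],[0,0,0,0],[0,0,0,0],[0,0,0,0],[0,0,0,0],[0,0,0,0],[0,0,0,0],[0,0,0,0],[0,0,0,0]],
], claw=-1)

```text
time: 4.15
eef_pos: [0.4503, -0.2106, 0.026]
orientation: [0.988, 0.154, 0.0, 0.0]
force: [-1.5, 0.5, 5.2]
opening: 0.616
grasp_force: 63.3
```

Request:
step_arm([
  [[0,0,-0.3,0],[0,0,-0.7,0],[0,0,-0.9,0],[0,0,-0.9,0],[0,0,-0.9,0],[0,0,-0.9,0],[0,0,-0.7,0],[0,0,-0.3,0],[0,0,0,0],[0,0,0,0]],
])

```text
time: 5.15
eef_pos: [0.4489, -0.2103, 0.248]
orientation: [0.988, 0.154, -0.001, -0.001]
force: [0.2, -0.3, -5.5]
opening: 0.616
grasp_force: 65.8
```

```bash
python3 - <<'E'
from h import *
from station import r
s=r.state(); print(s["eef_pos"],s["opening"],s["force"],toolshift(s,[.40,.222,.25],np.radians(99)))
E
```

```text
[ 0.4489 -0.2103  0.248 ] 0.6157354217962244 [ 0.1557 -0.2915 -5.541 ] (array([  2.1177, -10.668 ,  -0.0387]), np.float64(1.4463322124269096))
```

Request:
step_arm([
  [[0.08,-0.4,0,0],[0.14,-0.7,0,0],[0.18,-0.9,0,0],[0.18,-0.9,0,0],[0.18,-0.9,0,0],[0.18,-0.9,0,0],[0.18,-0.9,0,0],[0.18,-0.9,0,0],[0.18,-0.9,0,0],[0.18,-0.9,0,0],[0.18,-0.9,0,0],[0.16,-0.8,0,0],[0.1,-0.5,0,0.3],[0.02,-0.17,0,0.5],[0,0,0,0.45],[0,0,0,0.2],[0,0,0,0],[0,0,0,0],[0,0,0,0]],
])

```text
time: 7.05
eef_pos: [0.4012, 0.2216, 0.2491]
orientation: [0.997, 0.078, -0.0, 0.0]
force: [-0.4, -0.1, -4.0]
opening: 0.614
grasp_force: 65.6
```

```bash
python3 - <<'E'
from h import *
from station import r,vision
import pickle
w=vision.grab_frame("wrist"); s=r.state(); t=vision.grab_frame("top"); sc=vision.grab_frame("scene"); pickle.dump((w,s,t,sc),open("w3.pkl","wb"))
cv2.imwrite("pics/w3.png",cv2.resize(w["img"],None,fx=1.42,fy=1.42,interpolation=cv2.INTER_CUBIC)[:596,:795])
print(s["eef_pos"],R.from_quat(s["orientation"]).as_matrix()[:2,:2])
E
```

```text
[0.4013 0.2216 0.2492] [[ 0.9877  0.1562]
 [ 0.1562 -0.9877]]
```

View pics/w3.png

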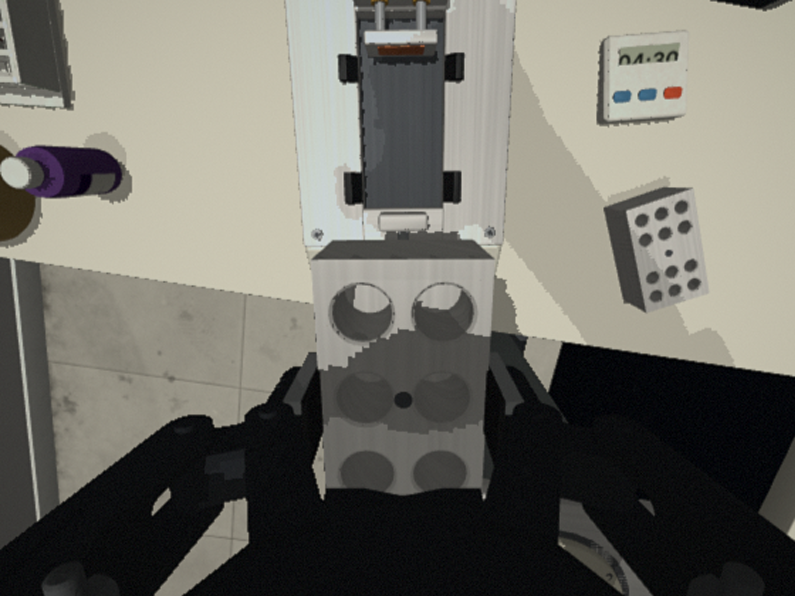

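The wrist view (scaled 1.42) shows the bay ahead of the held block. Its dark floor spans columns 361 to 443 and rows 50 to 208, with guides at about (349,68), (454,67), (354,187) and (451,187). The shoe is at row 40, the clamp bracket at row 220, and the block's top front edge at row 258, columns 316 to 493.

```bash
cat >> h.py <<'E'
def edge(img,uv0,dirn,half=7):
    """sub-pixel strongest grey step along dirn about uv0"""
    g=cv2.GaussianBlur(cv2.cvtColor(img,cv2.COLOR_BGR2GRAY),(0,0),.8).astype(np.float32)
    t=np.arange(-half,half+.01,.25,np.float32); p=np.array(uv0)+t[:,None]*np.array(dirn)
    v=cv2.remap(g,p[:,0].astype(np.float32)[None],p[:,1].astype(np.float32)[None],cv2.INTER_LINEAR)[0]
    d=np.gradient(v); i=np.argmax(abs(d)); return p[i],d[i]*4
E
python3 - <<'E'
from h import *
import pickle
w,s,t,sc=pickle.load(open("w3.pkl","rb")); im=w["img"]; q=1/1.42
def side(x0,y0,x1,y1,n=14,half=6,dirn=(1,0),z=.072):
    E=[edge(im,(np.array([x0,y0])*(1-k)+np.array([x1,y1])*k)*q,dirn,half) for k in np.linspace(0,1,n)]
    p=np.array([e[0] for e in E]); P=np.array([onz(w,u,z) for u in p]); return p,P
def lin(P):
    x=cv2.fitLine(P[:,:2].astype(np.float32),cv2.DIST_HUBER,0,1e-4,.01).ravel(); d=x[:2]*np.sign(x[0]) if abs(x[0])>.5 else x[:2]
    res=np.abs((P[:,:2]-x[2:])@[-d[1],d[0]]).max(); return x[2:],d,np.degrees(np.arctan2(d[1],d[0])),res*1e3
L=lin(side(362,90,364,165)[1]);Rr=lin(side(445,90,443,165)[1]);print("bay L",L,"R",Rr)
dl=lin(side(291,40,303,220,half=5)[1]);dr=lin(side(514,40,504,220,half=5)[1]);print("deck L",dl,"R",dr)
yaw=np.radians((dl[2]+dr[2])/2); ex=np.array([np.cos(yaw),np.sin(yaw)]); ey=np.array([-ex[1],ex[0]])
print("widths bay",(L[0]-Rr[0])@ey,"deck",(dl[0]-dr[0])@ey,"centre",(L[0]+Rr[0])@ey/2,(dl[0]+dr[0])@ey/2, "TCP",s["eef_pos"][:2]@ey)
for n,a in dict(front=(380,209,430,209),).items():
    P=side(*a,dirn=(0,1),half=4)[1]; print(n,(P[:,:2]@ex).round(4))
# guides: front/back edges at z .079 (heater x -36,-14,44,60)
for n,u in dict(fl=(352,187),fr=(454,187),rl=(347,68),rr=(456,68)).items():
    m=(cv2.cvtColor(im,cv2.COLOR_BGR2GRAY)<45).astype(np.uint8)
    _,lab,st,ce=cv2.connectedComponentsWithStats(m); k=lab[int(u[1]*q),int(u[0]*q)]; b=st[k]
    o=[onz(w,v,.079)[:2] for v in[(b[0]-.5,b[1]-.5),(b[0]+b[2]-.5,b[1]+b[3]-.5)]]; print(n,b,[(v@ex,v@ey) for v in o])
# block in hand
zt=s["eef_pos"][2]+.014
bl=lin(side(316,262,325,470,half=4,z=zt)[1]);br=lin(side(493,262,484,470,half=4,z=zt)[1]);bf=lin(side(335,259,475,259,half=4,dirn=(0,1),z=zt)[1])
print("block",bl,br,bf,"TCPyaw",np.degrees(np.arctan2(*R.from_quat(s["orientation"]).as_matrix()[[1,0],0])))
print("block width",(bl[0]-br[0])@ey,"ctr",(bl[0]+br[0])@ey/2,"front",bf[0]@ex,"tcp",s["eef_pos"][:2]@ex, "yaw",np.degrees(yaw))
E
```

```text
bay L (array([0.4966, 0.2668], dtype=float32), array([0.9868, 0.1618], dtype=float32), np.float32(9.312983), np.float64(0.6431222312084384)) R (array([0.5074, 0.2089], dtype=float32), array([0.9852, 0.1717], dtype=float32), np.float32(9.884235), np.float64(0.6893440282049206))
deck L (array([0.4869, 0.3102], dtype=float32), array([0.9863, 0.1651], dtype=float32), np.float32(9.504571), np.float64(0.6219762335713604)) R (array([0.5065, 0.1633], dtype=float32), array([0.9877, 0.1565], dtype=float32), np.float32(9.005253), np.float64(3.23815619052317))
widths bay 0.058818303 deck 0.14810792 centre 0.15400541 0.15379348 TCP 0.15416680660775425
front [0.4783 0.4783 0.4783 0.4783 0.4782 0.4782 0.4782 0.4782 0.4782 0.4782
 0.4782 0.4782 0.4781 0.4781]
fl [243 122  13  22 221] [(np.float64(0.5032286297899914), np.float64(0.1938778950863999)), (np.float64(0.48178032240017876), np.float64(0.18161993243827873))]
fr [312 121  12  21 236] [(np.float64(0.5038695585315174), np.float64(0.1253325116421589)), (np.float64(0.4834469794614188), np.float64(0.11274678765185081))]
rl [239  39  14  19 173] [(np.float64(0.576842215908528), np.float64(0.19440810951977322)), (np.float64(0.5608533035252994), np.float64(0.18199988680011128))]
rr [313  38  14  19 216] [(np.float64(0.5773594251052848), np.float64(0.1260033800178696)), (np.float64(0.5613917232893759), np.float64(0.11249944328984189))]
block (array([0.4075, 0.2493], dtype=float32), array([0.9872, 0.1595], dtype=float32), np.float32(9.180333), np.float64(2.022355404547695)) (array([0.4149, 0.1959], dtype=float32), array([0.9879, 0.155 ], dtype=float32), np.float32(8.91527), np.float64(1.0648984526706076)) (array([0.4467, 0.227 ], dtype=float32), array([ 0.1563, -0.9877], dtype=float32), np.float32(-81.00774), np.float64(4.483970791526223e-06)) TCPyaw 8.985634080478047
block width 0.053871877 ctr 0.15354566 front 0.47742867 tcp 0.4317138843483259 yaw 9.25491
```

Request:
step_arm([
  [[0.4,0,0,-0.05],[0.7,0,0,0],[0.7,0,0.2,0],[0.43,0,0.5,0],[0.2,0,0.6,0],[0,0,0.5,0],[0,0,0.3,0],[0,0,0.1,0],[0,0,0,0],[0,0,0,0],[0,0,0,0]],
])

```text
time: 8.3
eef_pos: [0.498, 0.2378, 0.1625]
orientation: [0.997, 0.081, 0.001, -0.0]
force: [0.2, -0.0, -4.8]
opening: 0.618
grasp_force: 65.5
```

```bash
python3 - <<'E'
from h import *
from station import r,vision
import pickle
w=vision.grab_frame("wrist"); s=r.state(); t=vision.grab_frame("top"); sc=vision.grab_frame("scene"); pickle.dump((w,s,t,sc),open("w4.pkl","wb"))
cv2.imwrite("pics/w4.png",cv2.resize(w["img"],None,fx=1.42,fy=1.42,interpolation=cv2.INTER_CUBIC)[:596,:795])
ex=np.array([np.cos(np.radians(9.3)),np.sin(np.radians(9.3))]);ey=np.array([-ex[1],ex[0]]);p=s["eef_pos"]
print(p,p[:2]@ex,p[:2]@ey,np.degrees(np.arctan2(*R.from_quat(s["orientation"]).as_matrix()[[1,0],0])),s["force"])
E
```

```text
[0.4979 0.2378 0.1624] 0.5297861550288251 0.15418401615986074 9.286377457277306 [ 0.3444  0.3033 -4.6714]
```

View pics/w4.png

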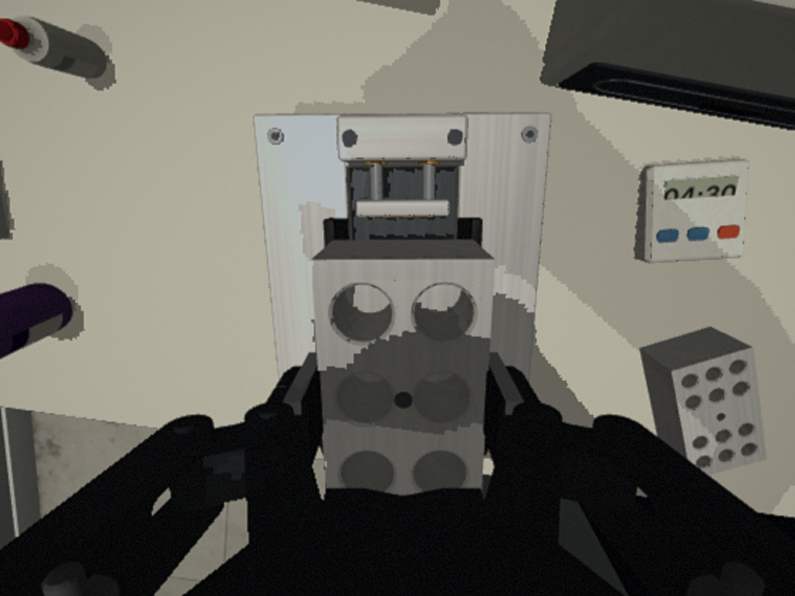

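The hover view shows the shoe plate at (357..448, 201..215), the rear guides flanking the block at rows 218 to 240, the deck's back edge at row 114, columns 254 to 550, and the block's top front edge at row 258.

```bash
python3 - <<'E'
from h import *
import pickle
w3,s3,_,_=pickle.load(open("w3.pkl","rb")); w,s,t,sc=pickle.load(open("w4.pkl","rb")); q=1/1.42
th=np.radians(9.3); ex=np.array([np.cos(th),np.sin(th)]); ey=np.array([-ex[1],ex[0]]); H=lambda P:np.r_[P[:2]@ex,P[:2]@ey,P[2]]
def pt(w,u,d,h=4): return edge(w["img"],np.array(u)*q,d,h)[0]
def corner(w,col,row):  # (u from a column-edge probe, v from a row-edge probe)
    return np.array([pt(w,col,(1,0))[0],pt(w,row,(0,1))[1]])
sets={"shoe L/back":((366,38),(378,32),(357,208),(390,201)),"shoe R/back":((437,38),(430,32),(448,208),(400,201)),
"shoe L/front":((366,38),(378,45),(357,208),(375,215)),"shoe R/front":((437,38),(430,45),(448,208),(425,215)),
"guide L/back":((339,68),(347,54),(325,230),(335,218)),"guide R/back":((463,68),(455,54),(482,230),(474,218))}
for n,(a,b,c,d) in sets.items():
    u,v=corner(w3,a,b),corner(w,c,d); print(n,u/q,v/q,H(tri([w3,w],[u,v])),"onz",H(onz(w,v,.09 if n[0]=="s" else .079)))
dl=[onz(w,pt(w,(254+ (r_-114)*.088,r_),(1,0),5),.072) for r_ in(130,200,260,320)]; dr=[onz(w,pt(w,(550-(r_-114)*.085,r_),(1,0),5),.072) for r_ in(130,180,220,255)]
print("deck",[H(p)[:2] for p in dl],[H(p)[:2] for p in dr], "back",H(onz(w,pt(w,(300,114),(0,1)),.072)),H(onz(w,pt(w,(500,114),(0,1)),.072)))
z=s["eef_pos"][2]+.014
print("block",[H(onz(w,pt(w,u,(1,0)),z))[1] for u in((315,275),(316,300),(493,275),(492,300))],"front",[H(onz(w,pt(w,u,(0,1)),z))[0] for u in((330,259),(480,259))],H(s["eef_pos"]))
E
```

```text
shoe L/back [363.87   30.225] [355.58  200.645] [0.5877 0.1763 0.0898] onz [0.5877 0.1764 0.09  ]
shoe R/back [436.29   28.805] [447.645 200.645] [0.5878 0.1317 0.0912] onz [0.5877 0.1317 0.09  ]
shoe L/front [363.87   43.225] [355.58 215.  ] [0.5808 0.1766 0.0891] onz [0.5809 0.1766 0.09  ]
shoe R/front [436.29   41.805] [447.645 215.   ] [0.5809 0.1315 0.0905] onz [0.5809 0.1315 0.09  ]
guide L/back [337.225  52.935] [322.87  217.645] [0.5784 0.1951 0.0773] onz [0.5786 0.1947 0.079 ]
guide R/back [463.355  51.515] [482.    216.225] [0.5791 0.1123 0.0765] onz [0.5793 0.1126 0.079 ]
deck [array([0.6216, 0.2281]), array([0.5871, 0.2277]), array([0.555 , 0.2276]), array([0.5203, 0.2282])] [array([0.6215, 0.0806]), array([0.5972, 0.0791]), array([0.5767, 0.0786]), array([0.5578, 0.0785])] back [0.629  0.2048 0.072 ] [0.629  0.1049 0.072 ]
block [np.float64(0.18066371970320766), np.float64(0.1807182177775244), np.float64(0.12656522508705428), np.float64(0.12651601402356738)] front [np.float64(0.5755972758984899), np.float64(0.5755895469756941)] [0.5298 0.1542 0.1624]
```

Request:
step_arm([
  [[0,0,0.3,0],[0,0,0.4,0],[0,0,0.3,0],[0,0,0.2,0],[0,0,0.1,0],[0,0,0.1,0],[0,0,0.1,0],[0,0,0.1,0],[0,0,0.1,0],[0,0,0,0],[0,0,0,0]],
])

```text
time: 9.55
eef_pos: [0.4974, 0.2375, 0.0934]
orientation: [0.997, 0.081, 0.0, -0.0]
force: [0.1, -0.1, -4.1]
opening: 0.621
grasp_force: 65.6
```

Request:
step_arm([
  [[0,0,0.05,0],[0,0,0.05,0],[0,0,0.05,0],[0,0,0.03,0],[0,0,0.02,0],[0,0,0,0],[0,0,0,0],[0,0,0,0]],
])

```text
time: 10.35
eef_pos: [0.4974, 0.2376, 0.0854]
orientation: [0.997, 0.081, 0.0, -0.0]
force: [0.5, 0.3, -5.2]
opening: 0.623
grasp_force: 65.6
```

Request:
step_arm([
  [[0,0,0.02,0],[0,0,0.02,0],[0,0,0.01,0],[0,0,0,0],[0,0,0,0],[0,0,0,0]],
])

```text
time: 10.95
eef_pos: [0.4974, 0.2375, 0.084]
orientation: [0.997, 0.081, 0.0, 0.0]
force: [-3.5, -2.7, 6.2]
opening: 0.62
grasp_force: 66.8
```

Request:
step_arm([
  [[0,0,-0.01,0],[0,0,0,0],[0,0,0,0],[0,0,0,0]],
])

```text
time: 11.35
eef_pos: [0.4974, 0.2375, 0.084]
orientation: [0.997, 0.081, 0.0, 0.0]
force: [-1.9, -1.6, 5.8]
opening: 0.618
grasp_force: 66.9
```

```bash
python3 - <<'E'
from h import *
from station import r,vision
w=vision.grab_frame("wrist"); s=r.state()
cv2.imwrite("pics/w5.png",cv2.resize(w["img"][90:370,160:410],None,fx=2.1,fy=2.1,interpolation=cv2.INTER_CUBIC))
print(s["eef_pos"],s["force"],s["torque"],R.from_quat(s["orientation"]).as_matrix())
E
```

```text
[0.4974 0.2375 0.084 ] [-2.6076 -2.1327  5.5348] [-0.4302  0.551   0.0157] [[ 0.9869  0.1615  0.0003]
 [ 0.1615 -0.9869 -0.0002]
 [ 0.0003  0.0002 -1.    ]]
```

View pics/w5.png

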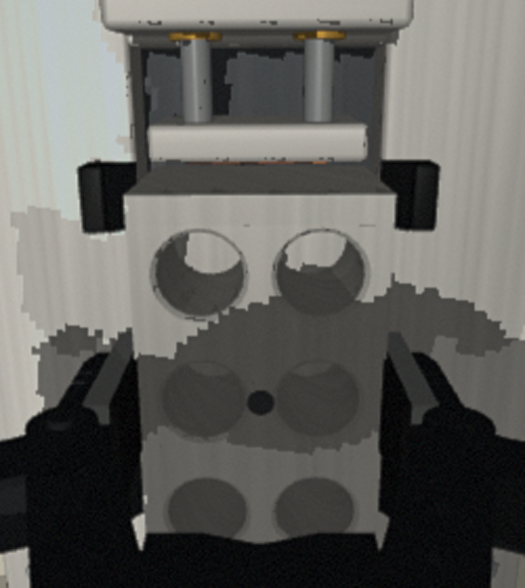

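The crop shows the block down between the guides, square, with a small gap to the shoe (shoe rows 125 to 160, block top edge at row 195). It is still pressed down by about 10 N net, so I'll ease off.

Request:
step_arm([
  [[0,0,-0.01,0],[0,0,0,0],[0,0,0,0]],
])

```text
time: 11.7
eef_pos: [0.4974, 0.2375, 0.084]
orientation: [0.997, 0.081, 0.0, -0.0]
force: [-0.7, -0.5, 1.4]
opening: 0.619
grasp_force: 66.5
```

Request:
step_arm([
  [[0,0,-0.01,0],[0,0,0,0],[0,0,0,0]],
])

```text
time: 12.0
eef_pos: [0.4972, 0.2374, 0.0841]
orientation: [0.997, 0.081, -0.0, -0.0]
force: [-0.4, 0.4, -5.0]
opening: 0.616
grasp_force: 65.7
```

Request:
step_arm([
  [[0,0,0.006,0],[0,0,0,0],[0.02,0,0,0],[0.03,0,0,0],[0.03,0,0,0],[0,0,0,0],[0,0,0,0]],
])

```text
time: 12.7
eef_pos: [0.5005, 0.238, 0.0842]
orientation: [0.997, 0.081, 0.0, -0.0]
force: [0.1, -0.6, -4.8]
opening: 0.617
grasp_force: 65.7
```

```bash
cat > st.py <<'E'
from h import *
from station import r
s=r.state(); th=np.radians(9.3); ex=np.array([np.cos(th),np.sin(th)]); ey=np.array([-ex[1],ex[0]]); p=s["eef_pos"]; f=s["force"]
print("x,y,z mm",p[:2]@ex*1e3,p[:2]@ey*1e3,p[2]*1e3,"F",f[:2]@ex,f[:2]@ey,f[2],"T",s["torque"],"g",s["grasp_force"],s["opening"],s["time"])
E
python3 st.py
```

```text
x,y,z mm 532.3927816021196 153.9951238341912 84.24734968773761 F -0.008830312123715817 -0.5636430557424887 -4.81294705016849 T [0.0046 0.029  0.0062] g 65.70482768118382 0.6166849867408437 12.7
```

Request:
step_arm([
  [[0,0,0.008,0],[0,0,0,0],[0.015,0,0,0],[0.02,0,0,0],[0.02,0,0,0],[0.02,0,0,0],[0,0,0,0],[0,0,0,0]],
])

```text
time: 13.5
eef_pos: [0.5031, 0.2386, 0.0841]
orientation: [0.997, 0.081, -0.0, 0.0]
force: [-4.1, -0.5, 1.5]
opening: 0.617
grasp_force: 66.3
```

```bash
python3 st.py
```

```text
x,y,z mm 535.0048290222938 154.1830319055979 84.05480442184329 F -4.137882816490107 0.13183008775078428 1.4812619458639706 T [-0.1496  0.8241  0.0132] g 66.2714234367013 0.6173101134844996 13.5
```

Request:
step_arm([
  [[0,0,-0.006,0],[0,0,0,0],[0.02,0,0,0],[0.02,0,0,0],[0.02,0,0,0],[0.02,0,0,0],[0,0,0,0],[0,0,0,0]],
])

```text
time: 14.3
eef_pos: [0.5055, 0.239, 0.084]
orientation: [0.997, 0.081, -0.001, 0.0]
force: [-6.5, -0.4, 1.0]
opening: 0.619
grasp_force: 66.5
```

```bash
python3 st.py
```

```text
x,y,z mm 537.4918812697716 154.14472601087857 84.04321398876077 F -6.501768901742546 0.6638146720980609 1.0145985347538997 T [-0.1092  1.2066  0.1259] g 66.45612269639969 0.618500148939003 14.3
```

```bash
cat > sh.py <<'E'
from h import *
from station import vision
import pickle,sys
th=np.radians(9.3); ex=np.array([np.cos(th),np.sin(th)]); ey=np.array([-ex[1],ex[0]])
def meas(w,g):
    out=[]
    for x,z,h in((g,.09,7),(.629,.072,6)):   # shoe top back edge (guess), deck back edge (fixed)
        v=[]
        for y in((.148,.154,.160) if z>.08 else (.10,.11,.20,.21)):
            P=ex*x+ey*y; u=proj(w,[*P,z]); e,_=edge(w["img"],u,(0,1),h); v.append(onz(w,e,z)[:2]@ex)
        out.append(np.median(v)); 
        print(np.array(v).round(4),u.round(0))
    print("shoe back to deck back mm",(out[1]-out[0])*1e3)
meas(pickle.load(open("w4.pkl","rb"))[0],.5877)
meas(vision.grab_frame("wrist"),.5877+float(sys.argv[1])*1e-3)
E
python3 sh.py 3.5
```

```text
[0.5884 0.5877 0.5877] [274. 141.]
[0.629  0.629  0.629  0.6283] [204.  80.]
shoe back to deck back mm 41.300000000000004
[0.5911 0.5911 0.5911] [268. 161.]
[0.629  0.629  0.6286 0.6286] [160.  73.]
shoe back to deck back mm 37.69739508687542
```

Request:
step_arm([
  [[0.02,0,0,0],[0.02,0,0,0],[0.02,0,0,0],[0.02,0,0,0],[0.02,0,0,0],[0.015,0,0,0],[0,0,0,0],[0,0,0,0],[0,0,0,0]],
])

```text
time: 15.25
eef_pos: [0.5081, 0.2394, 0.0841]
orientation: [0.997, 0.082, -0.002, 0.001]
force: [-12.9, -3.6, 7.8]
opening: 0.62
grasp_force: 67.2
```

```bash
python3 st.py; python3 sh.py 7
```

```text
x,y,z mm 540.1054176369402 154.15100898359373 84.09002135134442 F -13.367581302568478 -1.500743860473656 7.829755906088951 T [-0.3641  2.3996  0.1374] g 67.24525094032288 0.6195469695845306 15.25
[0.5884 0.5877 0.5877] [274. 141.]
[0.629  0.629  0.629  0.6283] [204.  80.]
shoe back to deck back mm 41.300000000000004
[0.5937 0.5936 0.5936] [269. 159.]
[0.6303 0.629  0.6289 0.6285] [161.  79.]
shoe back to deck back mm 35.32752625993363
```

Request:
step_arm([
  [[0,0,-0.01,0],[0,0,0,0],[0,0,-0.008,0],[0,0,0,0],[0,0,0,0],[0.02,0,0,0],[0.015,0,0,0],[0,0,0,0],[0,0,0,0]],
])

```text
time: 16.2
eef_pos: [0.5094, 0.2396, 0.0842]
orientation: [0.997, 0.082, -0.003, 0.001]
force: [-11.2, -2.0, 2.0]
opening: 0.624
grasp_force: 66.6
```

```bash
python3 st.py; python3 sh.py 7.5; python3 -c "
from h import *
from station import r
print(R.from_quat(r.state()['orientation']).as_matrix())"
```

```text
x,y,z mm 541.3733919946469 154.12155954614283 84.17001531819959 F -11.362264985205382 -0.21036440595904307 1.9554788916481514 T [-0.275   2.1147  0.1114] g 66.56821835786104 0.6240546764080833 16.2
[0.5884 0.5877 0.5877] [274. 141.]
[0.629  0.629  0.629  0.6283] [204.  80.]
shoe back to deck back mm 41.300000000000004
[0.595 0.595 0.595] [269. 161.]
[0.6303 0.629  0.6289 0.6285] [161.  82.]
shoe back to deck back mm 33.96321372091982
[[ 0.9867  0.1626 -0.0051]
 [ 0.1626 -0.9867 -0.0022]
 [-0.0054  0.0013 -1.    ]]
```

Request:
step_arm([
  [[0.015,0,0,0],[0.01,0,0,0],[0,0,-0.002,0],[0,0,0,0],[0,0,0,0],[0,0,0,0],[0,0,0,0],[0,0,0,0]],
])

```text
time: 17.05
eef_pos: [0.5099, 0.2397, 0.0842]
orientation: [0.997, 0.082, -0.003, 0.001]
force: [-12.1, -2.0, 2.3]
opening: 0.618
grasp_force: 66.7
```

```bash
python3 st.py; python3 sh.py 8; python3 - <<'E'
from h import *
from station import vision
w=vision.grab_frame("wrist"); a=cv2.resize(w["img"][90:370,160:410],None,fx=1.6,fy=1.6); b=cv2.resize(vision.grab_frame("scene")["img"][190:300,170:310],(400,314)); b=cv2.copyMakeBorder(b,0,448-314,0,0,cv2.BORDER_CONSTANT)
cv2.imwrite("pics/w6.png",np.hstack([a,b])[:, :800])
E
```

```text
x,y,z mm 541.8971129317603 154.14386233719299 84.18883064549227 F -12.278183827533717 0.02196024818454443 2.2819631494915336 T [-0.2183  2.3428  0.0914] g 66.67778983712196 0.6176217763035329 17.05
[0.5884 0.5877 0.5877] [274. 141.]
[0.629  0.629  0.629  0.6283] [204.  80.]
shoe back to deck back mm 41.300000000000004
[0.5955 0.5955 0.5955] [269. 161.]
[0.6304 0.6291 0.629  0.6286] [161.  83.]
shoe back to deck back mm 33.57013582564805
```

View pics/w6.png

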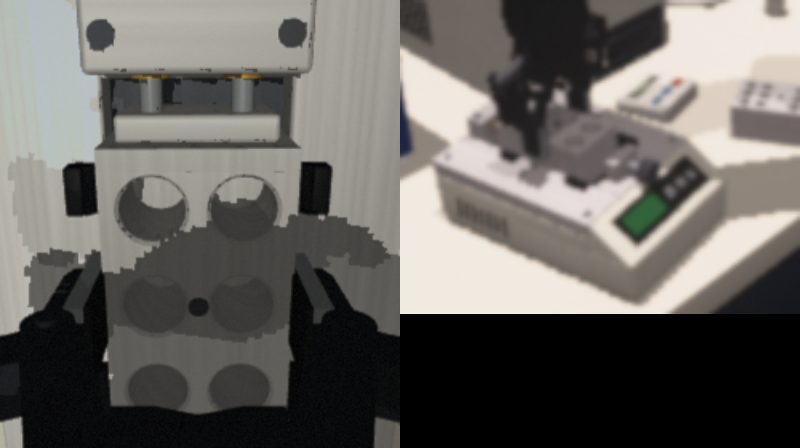

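The picture shows the block square between the guides and flush against the shoe, which has gone back about 7.8 mm (about 9.4 N) with its end stop still well behind. The arm is holding steady, so I'm handing in.

```bash
python3 -c "
from station import job
print(job.hand_in())"
```

```text
the job is handed in; nothing more can be done
None
```

The wide-bore block is in the bay, square against the shoe and still held pressed, with the shoe about 7.8 mm in (roughly 9.4 N by its spring rate). The tool was pitched about 0.3° nose-down while pressing; I handed it in like that after about 17 s and got no verdict back.

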